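# Swing the inspection magnifier over the uncapped bottle

### The job

The mouth of the uncapped amber bottle has to be checked for chips. Swing the magnifier on its stand until the lens is centred above that bottle, and let go of it there. Leave all three bottles standing where they are.

Things in the scene. Friction and masses are not known exactly. Their poses are not given: they have to be found in the camera images.
- lens (a point): Centre of the magnifier's lens, 123 mm above the worktop: a clear disc in a black ring 80 mm across, 118 to 129 mm high. Its arm swings level about an upright steel post (top of post and hub 144 mm high), is stiff by friction (about 1.5 N at the knob) and stays where left. Axes turn with the arm: z up, +x from the lens to the post's axis, 120 mm away. The stand is fixed.
- knob (a point): Middle (147 mm above the worktop) of the arm's grip: an upright round red knob, 16 mm thick, 126 to 168 mm high, 172 mm from the post's axis, straight beyond the lens; axes as the lens's. The arm is parked beyond the right-hand bottle (-y side) and swings clockwise seen from above (first towards the robot, then to +y) to come over any bottle. Its end stops lie outside the bottles' places.
- open_bottle: Bare amber glass bottle, 33 mm in diameter and 62 mm tall, without cap or label: the one to be checked. Origin at the centre of its underside, z up. It stands on one of three blue spots on the stand's grey base (12 mm thick), under the path of the lens, 120 mm from the post's axis and 34 degrees apart. The lens passes 44 mm above its mouth.
- green_bottle: Amber bottle with black cap and black and green label, 33 mm in diameter, 68 mm tall, on another of the spots: leave alone. Origin at the centre of its underside.
- blue_bottle: Amber bottle with black cap and black and blue label, 33 mm in diameter, 68 mm tall, on the third spot: leave alone. Origin at the centre of its underside.
Things that resemble listed ones, but are neither listed nor needed, are in the scene too. What is shaped like the open_bottle but turquoise is not meant.

How it is judged (in metres and radians):
At the end, for the whole second after the job is handed in: The centre of the lens is within 20 mm, horizontally, of the uncapped bottle's axis and stays there with the arm let go; all three bottles stand upright (within 8 degrees), within 15 mm of where they were (horizontal distance between lens and open_bottle below 0.02 m and angle between each of open_bottle, green_bottle, blue_bottle's own z axis and vertical below 0.15 rad and distance of each of open_bottle, green_bottle, blue_bottle from where it was at the start of the episode below 0.015 m); the robot touches nothing.
It fails at once if a bottle is tipped or pushed from its place (more than 15 mm or 17 degrees) (angle between any of open_bottle, green_bottle, blue_bottle's own z axis and vertical above 0.3 rad or distance of any of open_bottle, green_bottle, blue_bottle from where it was at the start of the episode above 0.015 m).
It also fails if it takes over 38 s, if anything falls off the work surface, if the arm or the gripper's body presses on something with over 40 N, if the wrist force passes 120 N, or if a joint passes its speed limit or range.

### The arm

A 6-joint arm with a two-finger parallel gripper is mounted at the origin on a cart in front of the work surface, level with it; the furniture and walls round the work are solid. World frame = base frame: x ahead of the robot, y to its left, z up, the work surface at z = 0. Lengths are in mm, angles in rad, forces in N, time in s.
With the tool pointing down it reaches from about 275 to 1000 mm from the base axis. Payload 8.4 kg.
Tool frame: the origin (TCP) lies on the centre line of the jaws, within the pads' length; the fingertips stand 17 mm ahead of it and the grasp point (between the pads) lies 2 mm behind it (r.tcp_to_tips is the z of the fingertips in the tool frame, in mm); z points along the fingers, y is the direction in which the jaws open and shut (so a half turn about z gives the same grasp; the last joint's range is limited). The gripper opens to 85 mm and grips with 20 to 120 N. Pads are 22 mm wide; open, the fingers measure 114 mm over their backs; the gripper's body (76 mm by 85 mm) begins 54 mm behind the grasp point. The pads swing forward as they close: fully open they stand 13 mm farther back than shut.
Start: joints at [-1.22, 0.353, 1.633, -0, 1.155, -0.002], TCP at [215.953, -586.508, 211.681] pointing down, gripper open.
Joint ranges: [-2.63, 2.63], [-0.92, 2.1], [0.06, 2.66], [-1.3, 4.44], [0, 2.69], [-3.02, 3.02]. Speed limits (rad/s): [2.22, 2.22, 2.79, 3.14, 3.14, 3.14].

### API

Orientations are given as [roll, pitch, yaw] about the fixed x, y, z axes, in that order (R = Rz(yaw) Ry(pitch) Rx(roll)).
In Python, from rig import r, cams, job gives the robot as it stands.
- The arm moves only by the tool drive_tool, never from a script. Its argument "deltas" is a list of rows, each a list of 4 numbers: the shift along the tool's x, y, z in cm, then the turn about the tool's z in rad. In form: [[x, y, z, roll], ...]. A call has 1 to 12 rows; each row shifts and turns the commanded pose from where the row before left it, along the tool's axes as they then stand; what a row does not reach is not made up. A row lasts 1/12 s, in which the tool goes at most 41.7 mm and 7.16 degrees, less where a joint would pass 70% of its speed; a pose out of reach is approached as far as the arm can. A call with a gripper value outside its range is refused whole. "jaw" is the closure, from 0 (fully open) to 1 (shut), set as the call begins (left out, the last holds). The fingers move at their own pace and stop on an object; "force" is the grip in N (left out, the last holds). Time passes only in rows, so rows that do not move let the fingers close. It gives the time, the measured TCP pose, the force and the opening at its end, in the units of the state.
- r.sense(): the state, without advancing time (a new reading comes with each control period).
- cams.grab_frame(name): name is "scene" or "top" or "wrist"; returns (picture, depth): 420x560x3 uint8, red, green, blue; 420x560 float32, mm along the optical axis (not along the pixel's ray), 0 where there is no reading.
- cams.camera_params(name): a dict with "fx", "fy", "cx", "cy" (pixels), "R" (3x3) and "t" (3): a world point X has camera coordinates R X + t. Camera axes: x right, y down, z forward; pixel columns grow to the right and rows downward; lengths in mm; the calibration is good to about 2 mm. A picture is of the moment at which its call begins: read the wrist's pose just before it. camera_params takes no time and is no camera call; for the wrist camera it gives the pose at the moment of the call.
- job.sign_off(): hands the job in, once; it reports no verdict.
The state is a dict: "clock": time; "qpos": joint angles; "qvel": joint speeds; "joint_efforts": joint torques, N m; "eef_pos": TCP position; "tcp_rot": TCP orientation; "contact_force": force on the tool from outside, world axes, zero at the start; "wrist_torque": the same for the moment, N m; "opening": opening from 0.0 (shut) to 1.0 (fully open).
Only numpy, scipy, OpenCV 4.12 (cv2) and the standard library are available. Lean on these libraries where they do the work, as an engineer would, in place of code of your own. Each camera call takes 0.05 s, during which the arm holds its last target. There are 200 camera calls.

## Working session

There is one attempt and no reset: what is moved stays moved. The work goes in short steps, Python scripts to look and compute and a tool call to move; the robot and the scene stay as the last step left them, time stands still between calls to the robot, and variables do not carry over. Pictures are saved under pics/ and viewed, about 8 in all and at most 12, crops included, and the job is handed in when it is done.

Besides the shell and the picture viewer there is one more tool, called after ">>>" as a command line: name --pt "numbers of a row" for each row, then --argument value for the rest. drive_tool: Moves the arm, as the interface text tells. Its arguments: {"type":"object","properties":{"deltas":{"type":"array"},"jaw":{"type":"number"},"force":{"type":"number"}},"required":["deltas"]}

```bash
mkdir -p pics
python3 - <<'E'
from rig import r,cams,job
import cv2,numpy as np
s=r.sense();print({k:np.round(v,3).tolist() if not isinstance(v,dict) else v for k,v in s.items()})
for n in ("scene","top"):
    p,d=cams.grab_frame(n);cv2.imwrite(f"pics/{n}1.png",p[:,:,::-1]);np.savez(f"/tmp/{n}1.npz",p=p,d=d,**cams.camera_params(n))
    print(n,cams.camera_params(n))
E
```

```text
{'clock': 0.0, 'qpos': [-1.22, 0.354, 1.634, -0.0, 1.155, -0.002], 'qvel': [-0.0, 0.003, -0.001, -0.0, 0.001, 0.001], 'joint_efforts': [-0.001, -60.527, -34.207, -0.0, 0.009, 0.0], 'eef_pos': [215.766, -586.036, 210.959], 'tcp_rot': [-3.14, -0.0, 0.353], 'contact_force': [0.22, 0.387, 0.256], 'wrist_torque': [0.01, -0.028, -0.04], 'opening': 0.997}
scene {'fx': 454.6526462152937, 'fy': 454.6526462152937, 'cx': 287.99816075137306, 'cy': 220.74523267375724, 'R': array([[-0.86892554, -0.49493612,  0.00257711],
       [-0.31459777,  0.54828313, -0.77486376],
       [ 0.38209508, -0.67410967, -0.63212302]]), 't': array([375.16436361, 280.44984828, 670.22164796])}
top {'fx': 401.95358110433716, 'fy': 401.95358110433716, 'cx': 283.47246343825276, 'cy': 211.24638087519685, 'R': array([[ 5.31427771e-02, -9.98586896e-01,  2.38325161e-04],
       [-9.78527623e-01, -5.21228563e-02, -1.99416395e-01],
       [ 1.99147021e-01,  1.03643333e-02, -9.79914815e-01]]), 't': array([-130.12521617,  497.51856518,  846.2382465 ])}
```

View pics/scene1.png

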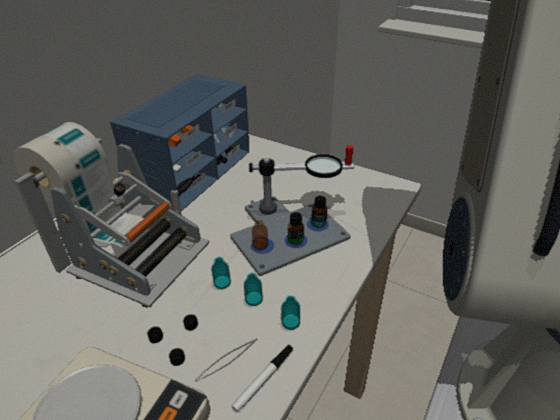

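View pics/top1.png

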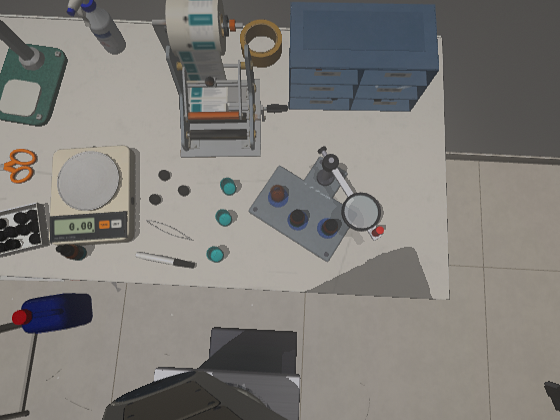

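The scene view has the bare bottle at (260,236), then the capped green (296,232) and blue (319,213) bottles. The hub is at (266,164), the lens at (323,166) and the red knob at (349,153). In the top view the bare bottle is at (278,194), the capped ones at (298,218) and (330,227), the hub at (330,162), the lens at (361,211) and the knob at (378,231).

```bash
cat > h.py <<'E'
import numpy as np,cv2
from scipy import ndimage as nd
def load(n): return dict(np.load(f"/tmp/{n}.npz"))
def plane(c,u,v,z):
    d=c['R'].T@np.array([(u-c['cx'])/c['fx'],(v-c['cy'])/c['fy'],1]);o=-c['R'].T@c['t'];return o+d*(z-o[2])/d[2]
def proj(c,X):
    q=c['R']@np.asarray(X,float)+c['t'];return q[:2]/q[2]*c['fx']+[c['cx'],c['cy']]
def tri(c1,p1,c2,p2):
    A=[];b=[]
    for c,p in((c1,p1),(c2,p2)):
        K=np.array([[c['fx'],0,c['cx']],[0,c['fy'],c['cy']],[0,0,1]]);P=K@np.c_[c['R'],c['t']]
        for i in(0,1):
            a=P[i]-p[i]*P[2];a=a/np.linalg.norm(a[:3]);A.append(a[:3]);b.append(-a[3])
    return np.linalg.lstsq(np.array(A),np.array(b),rcond=None)[0]
def blobs(c,mask,box,mn=8):
    u0,v0,u1,v1=box;m=np.zeros_like(mask);m[v0:v1,u0:u1]=mask[v0:v1,u0:u1]
    n,l,s,ce=cv2.connectedComponentsWithStats(m.astype('u1'))
    return [(ce[i].round(1),s[i]) for i in range(1,n) if s[i][4]>=mn]
E
python3 - <<'E'
from h import *
for n,box in(("top1",(240,140,400,250)),("scene1",(220,140,370,280))):
    c=load(n);h=cv2.cvtColor(c['p'],cv2.COLOR_RGB2HSV).astype(int);H,S,V=h[...,0],h[...,1],h[...,2]
    for name,m in(("red",((H<6)|(H>174))&(S>170)&(V>80)),("amber",(H<14)&(S>90)&(V>40)),("blue",(H>108)&(H<130)&(S>70)),("dark",V<45)):
        print(n,name,[(a.tolist(),b.tolist()) for a,b in blobs(c,m,box)])
    im=c['p'][box[1]:box[3],box[0]:box[2],::-1];cv2.imwrite(f"pics/{n}c.png",cv2.resize(im,None,fx=5,fy=5 if n=='top1' else 4,interpolation=2)[:600])
E
```

```text
top1 red [([379.5, 229.8], [376, 227, 7, 7, 36])]
top1 amber [([277.1, 194.1], [272, 191, 11, 7, 54]), ([377.7, 230.8], [372, 226, 12, 10, 85])]
top1 blue [([278.1, 200.7], [268, 191, 20, 16, 124]), ([298.2, 223.2], [288, 213, 20, 17, 98]), ([323.2, 229.0], [317, 218, 20, 20, 119])]
top1 dark []
scene1 red [([349.2, 153.5], [346, 145, 7, 20, 76])]
scene1 amber [([348.7, 153.7], [345, 145, 9, 20, 109]), ([319.8, 210.0], [314, 208, 13, 5, 35]), ([259.6, 236.1], [252, 223, 15, 26, 268]), ([294.9, 227.1], [289, 224, 14, 7, 35])]
scene1 blue [([315.9, 226.2], [307, 219, 22, 12, 104]), ([295.4, 242.7], [284, 236, 23, 12, 96]), ([263.8, 247.5], [251, 239, 23, 15, 135])]
scene1 dark [([228.6, 149.1], [225, 145, 9, 10, 34]), ([222.6, 158.9], [220, 154, 7, 9, 43]), ([323.5, 167.4], [306, 154, 36, 24, 221]), ([266.1, 168.3], [259, 160, 15, 23, 211]), ([250.6, 167.6], [250, 164, 3, 8, 17]), ([319.0, 210.8], [311, 196, 16, 32, 335]), ([267.7, 211.0], [260, 207, 16, 7, 54]), ([295.4, 228.8], [288, 212, 16, 33, 392]), ([265.5, 239.9], [262, 238, 6, 7, 11]), ([257.9, 246.5], [253, 240, 14, 10, 28])]
```

View pics/top1c.png

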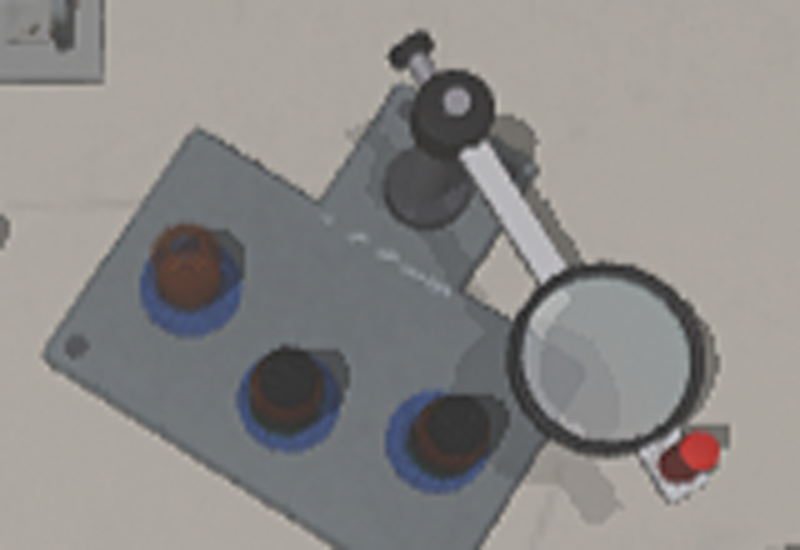

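The crop shows, in full-image pixels: hub top (331,160), lens centre (361,211.6), knob top (379.8,230.2). The blue spots are at about (278.2,197.2) for the bare bottle, (297.8,220.4) for green and (327.4,228.4) for blue. The bare bottle's mouth is at about (277.4,188).

Run:
```python
from h import *
c=load("top1");s=load("scene1")
P=lambda u,v,z:plane(c,u,v,z)[:2]
hub=P(331.2,160.2,144);lens=P(361,211.6,124);k=P(379.8,230.2,168)
sp=[P(278.2,197.2,12),P(297.8,220.4,12),P(327.4,228.4,12)];mouth=P(277.4,188,74)
print("hub",hub,"lens",lens,"knob",k,"mouth",mouth,"spots",np.round(sp,1))
# fit post: 120 from the three spots and lens, 172 from knob
from scipy.optimize import least_squares
f=lambda x:[np.hypot(*(x-q))-120 for q in sp+[lens]]+[np.hypot(*(x-k))-172]+list(.7*(x-hub))
print("resid from hub",np.round(f(hub),1)); o=least_squares(f,hub).x;print("fit",o,np.round(f(o),1))
ang=lambda q:np.degrees(np.arctan2(*(q-o)[::-1]))
print("ang lens,knob,spots,mouth",[round(ang(q),1) for q in[lens,k]+sp+[mouth]])
print("scene hub tri",tri(c,(331.2,160.2),s,(266,160)),"knob mid",tri(c,(379,230.5),s,(349,153.5)), "knob top",tri(c,(379.8,230.2),s,(349.3,146.5)))
for nm,x in(("o",o),("hub",hub)): print(nm,proj(s,[*x,144]),"knobtop",proj(s,[*k,168]),"spot proj",[proj(s,[*q,12]).round(1) for q in sp])
for q in sp:print(np.degrees(np.arctan2(q[1],q[0])),)
```

```text
hub [ 596.20320565 -196.26737419] lens [ 496.40545738 -262.41229987] knob [ 452.63727841 -290.66915904] mouth [550.17581383 -87.6631131 ] spots [[ 544.4  -89. ]
 [ 491.6 -137.4]
 [ 476.5 -206.4]]
resid from hub [-0.8  0.   0.1 -0.3 -0.2  0.   0. ]
fit [ 596.38398726 -196.51721774] [-0.5  0.3  0.2 -0.3 -0.2  0.1 -0.2]
ang lens,knob,spots,mouth [np.float64(-146.6), np.float64(-146.8), np.float64(115.8), np.float64(150.5), np.float64(-175.3), np.float64(113.0)]
scene hub tri [ 596.49692398 -196.41112562  142.92199614] knob mid [ 454.0896183  -293.34593451  150.80795975] knob top [ 452.71228259 -290.35204937  169.04663731]
o [266.0218428 159.5316338] knobtop [349.47759481 146.9150043 ] spot proj [array([261.7, 245.7]), array([295.7, 240.6]), array([317.2, 224.5])]
hub [266.03246693 159.60998955] knobtop [349.47759481 146.9150043 ] spot proj [array([261.7, 245.7]), array([295.7, 240.6]), array([317.2, 224.5])]
-9.28145981431794
-15.611284612470396
-23.42051411194498
```

>>> drive_tool --pt "2.7 -1.625 0 0" --pt "2.7 -1.625 0 0" --pt "2.7 -1.625 0 0" --pt "2.7 -1.625 0 0" --pt "2.7 -1.625 0 0" --pt "2.7 -1.625 0 0" --pt "2.7 -1.625 0 0" --pt "2.7 -1.625 0 0" --pt "2.7 -1.625 0 0" --pt "2.7 -1.625 0 0" --pt "2.7 -1.625 0 0" --pt "2.7 -1.625 0 0"

```text
clock: 1.1
eef_pos: [453.2, -290.1, 211.5]
tcp_rot: [-3.141, 0.0, 0.353]
contact_force: [1.0, -0.4, -0.3]
opening: 1.002
```

>>> drive_tool --pt "0 0 0 -0.114" --pt "0 0 0 -0.114" --pt "0 0 0 0" --pt "0 0 0 0"

```text
clock: 1.43
eef_pos: [452.5, -291.4, 211.4]
tcp_rot: [-3.141, 0.0, 0.578]
contact_force: [-1.1, -0.6, 0.3]
opening: 1.004
```

Run:
```python
from rig import r,cams
import cv2,numpy as np
from h import *
s=r.sense();print(s['clock'],s['eef_pos'],s['tcp_rot'],s['qpos'])
p,d=cams.grab_frame("wrist");c=cams.camera_params("wrist")
cv2.imwrite("pics/w1.png",p[:,:,::-1])
h=cv2.cvtColor(p,cv2.COLOR_RGB2HSV).astype(int);m=((h[...,0]<6)|(h[...,0]>174))&(h[...,1]>150)&(h[...,2]>80)
for ce,st in blobs(c,m,(0,0,560,420),40): print(ce,st,plane(c,*ce,168))
print("expected knob top px",proj(c,[452.6,-290.9,168]))
```

```text
1.4333 [ 452.46865294 -291.37821971  211.40460774] [-3.14105363e+00  2.85610080e-04  5.77584994e-01] [-5.74886545e-01  2.18950550e-01  1.81898561e+00 -4.70424024e-05
  1.10426506e+00  4.18346037e-01]
[281.1 220.1] [270 201  24  39 749] [ 458.68340757 -288.95815817  168.        ]
expected knob top px [278.39383506 229.37301956]
```

View pics/w1.png

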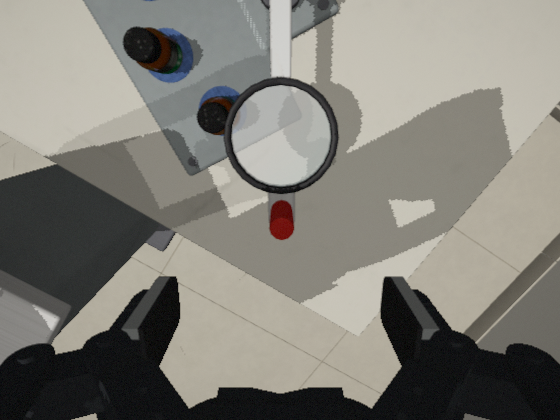

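The wrist view shows the knob's top at (282,228), against an expected (278,229). The arm runs straight up the picture and the jaws stand clear on either side, so I lower and close.

>>> drive_tool --pt "0 0 1.5 0" --pt "0 0 1.5 0" --pt "0 0 1.5 0" --pt "0 0 1.4 0" --pt "0 0 0 0" --pt "0 0 0 0"

```text
clock: 1.98
eef_pos: [451.9, -291.6, 152.3]
tcp_rot: [-3.14, 0.001, 0.578]
contact_force: [0.3, 0.5, 0.0]
opening: 0.999
```

>>> drive_tool --pt "0 0 0 0" --pt "0 0 0 0" --pt "0 0 0 0" --pt "0 0 0 0" --pt "0 0 0 0" --pt "0 0 0 0" --pt "0 0 0 0" --pt "0 0 0 0" --pt "0 0 0 0" --pt "0 0 0 0" --jaw 1 --force 25

```text
clock: 2.82
eef_pos: [452.6, -291.5, 152.7]
tcp_rot: [-3.142, -0.0, 0.581]
contact_force: [0.3, 0.3, -0.2]
opening: -0.001
```

Run:
```python
from rig import r,cams
import cv2,numpy as np
from h import *
s=r.sense();print(s['clock'],s['eef_pos'],s['opening'])
out=[]
for n,b in (("wrist",(0,0,560,420)),("scene",(270,110,410,215))):
    p,d=cams.grab_frame(n);np.savez(f"/tmp/{n}2.npz",p=p,d=d,**cams.camera_params(n))
    out.append(cv2.resize(p[b[1]:b[3],b[0]:b[2],::-1],(400,300),interpolation=2))
p,d=cams.grab_frame("top");np.savez("/tmp/top2.npz",p=p,d=d,**cams.camera_params("top"))
out.append(cv2.resize(p[140:260,260:420,::-1],(400,300),interpolation=2))
cv2.imwrite("pics/m2.png",np.vstack([np.hstack(out[:2]),np.hstack([out[2],out[2]*0])]))
```

```text
2.8167 [ 452.63734207 -291.54373744  152.65308153] -0.0009409364930497423
```

View pics/m2.png

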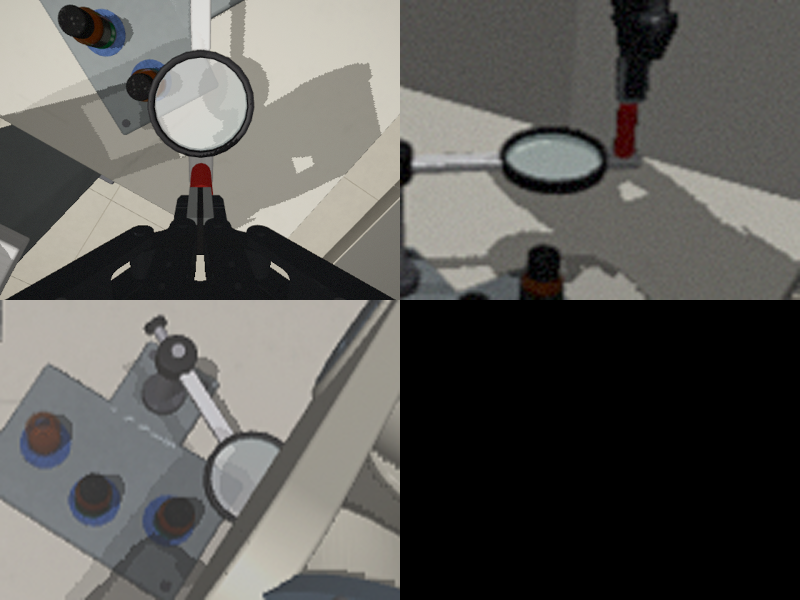

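Run:
```python
from h import *
from rig import r
print(r.tcp_to_tips)
w=load("wrist2");s=load("scene2")
def pt(c,u,v):
    z=c['d'][v,u];return (c['R'].T@(np.array([(u-c['cx'])/c['fx']*z,(v-c['cy'])/c['fy']*z,z])-c['t'])).round(1)
print("wrist cam pos",(-w['R'].T@w['t']).round(),"scene cam",(-s['R'].T@s['t']).round())
for v in range(228,275,4): print("w",v,w['p'][v,281],pt(w,281,v),w['p'][v,272],pt(w,272,v))
for v in range(118,168,3): print("s",v,[(s['p'][v,u].tolist(),pt(s,u,v).tolist()) for u in(347,350,353)])
print("tips px",proj(w,[452.6,-291.5,135.6]),proj(s,[452.6,-291.5,135.6]),"knob top",proj(w,[452.6,-290.9,168]),proj(s,[452.6,-290.9,168]),proj(s,[452.6,-290.9,126]))
```

```text
17.0
wrist cam pos [ 518. -249.  314.] scene cam [158. 484. 640.]
w 228 [97 53 50] [ 460.4 -287.8  128.1] [127 127 123] [ 456.4 -284.2  124.6]
w 232 [93 12 13] [ 460.6 -287.6  135. ] [100  52  49] [ 455.7 -284.7  128.7]
w 236 [92  7  2] [ 460.4 -287.7  140.5] [92 14 10] [ 455.9 -284.8  135. ]
w 240 [97 20 16] [ 460.7 -287.6  146.7] [92 12  3] [ 456.3 -284.7  141.6]
w 244 [94 16 11] [ 460.5 -287.7  151.5] [95 19 16] [ 456.  -285.   146.1]
w 248 [96 20 15] [ 459.8 -288.1  154.6] [93 16 13] [ 456.5 -284.8  152.5]
w 252 [96 19 18] [ 460.4 -287.7  160.9] [95 17 15] [ 456.6 -284.9  157.3]
w 256 [93 10  6] [ 459.8 -288.1  164. ] [92 13  5] [ 456.8 -284.9  162.4]
w 260 [128  27  19] [ 459.2 -288.4  166.9] [98 10  5] [ 456.5 -285.2  165.9]
w 264 [17 19 17] [ 462.2 -286.4  178.3] [77 78 76] [ 460.2 -283.2  178.4]
w 268 [17 18 18] [ 462.  -286.6  181.4] [77 78 76] [ 460.3 -283.2  182.3]
w 272 [17 14 18] [ 462.3 -286.4  185.7] [76 78 76] [ 460.  -283.5  185. ]
s 118 [([14, 14, 14], [455.9, -270.6, 240.5]), ([12, 25, 15], [451.6, -275.2, 239.6]), ([2, 6, 6], [430.5, -235.6, 261.9])]
s 121 [([0, 3
[... 1453 characters left out ...]
91, 86], [863.3, -1430.4, -561.3])]
s 157 [([60, 5, 0], [453.9, -285.5, 146.4]), ([64, 15, 20], [448.9, -289.7, 145.7]), ([92, 95, 93], [867.5, -1446.7, -588.9])]
s 160 [([61, 2, 3], [453.2, -285.3, 139.5]), ([62, 4, 0], [447.5, -287.7, 139.9]), ([96, 98, 94], [863.6, -1440.9, -602.6])]
s 163 [([65, 17, 11], [452.9, -286.4, 131.6]), ([64, 12, 13], [447.1, -288.6, 132.2]), ([86, 88, 83], [861.3, -1439.5, -619.3])]
s 166 [([82, 83, 80], [450.3, -281.2, 127.9]), ([86, 86, 86], [445.2, -285.3, 127.3]), ([79, 81, 80], [440.8, -291.4, 125.3])]
tips px [278.90997012 247.17850373] [348.29410824 160.29621913] knob top [277.60351162 274.51336974] [349.53973521 146.87023291] [347.78580349 164.33324529]
```

The jaws shut on nothing. Both cameras put the shut fingertips at z ≈ 172–176, just above the knob's top at 168. The stated tool geometry with TCP z = 152.6 would put them at 136, so I trust the cameras. I'll open, lower about 26 mm more while watching the force, and look before closing.

>>> drive_tool --pt "0 0 0 0" --pt "0 0 0 0" --pt "0 0 0 0" --pt "0 0 0 0" --pt "0 0 0 0" --pt "0 0 0 0" --pt "0 0 0 0" --pt "0 0 0 0" --jaw 0

```text
clock: 3.63
eef_pos: [452.6, -291.6, 152.7]
tcp_rot: [3.142, -0.0, 0.581]
contact_force: [-0.2, -0.1, 0.5]
opening: 1.003
```

>>> drive_tool --pt "0 0 0.9 0" --pt "0 0 0.9 0" --pt "0 0 0.8 0" --pt "0 0 0 0" --pt "0 0 0 0"

```text
clock: 4.05
eef_pos: [452.0, -291.2, 125.7]
tcp_rot: [-3.14, 0.001, 0.581]
contact_force: [-0.6, 0.6, 0.5]
opening: 0.999
```

Run:
```python
from rig import r,cams
import cv2,numpy as np
from h import *
s=r.sense();print(s['clock'],s['eef_pos'],s['opening'],s['contact_force'])
out=[]
for n,b in (("wrist",(0,0,560,420)),("scene",(270,90,410,195))):
    p,d=cams.grab_frame(n);np.savez(f"/tmp/{n}3.npz",p=p,d=d,**cams.camera_params(n))
    out.append(cv2.resize(p[b[1]:b[3],b[0]:b[2],::-1],(400,300),interpolation=2))
cv2.imwrite("pics/m3.png",np.hstack(out[:2]))
```

```text
4.05 [ 452.01941242 -291.17604604  125.65254007] 0.9992931881032313 [-0.59587053  0.59684335  0.5355152 ]
```

View pics/m3.png

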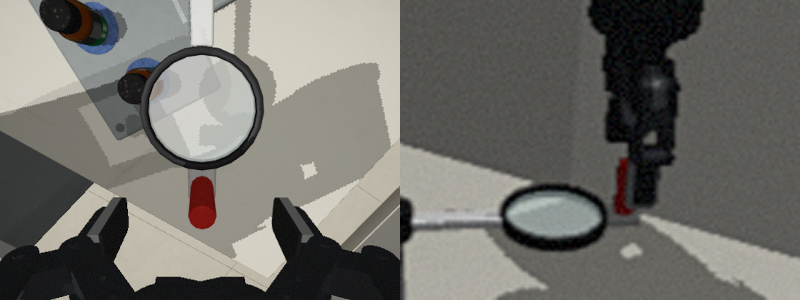

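The wrist view has the knob midway between the open jaws. In the scene view the near finger now reaches beside the knob at about (356,162). I check its tip height before closing.

Run:
```python
from h import *
w=load("wrist3");s=load("scene3")
def grid(c):
    v,u=np.mgrid[0:420,0:560];z=c['d'];P=np.stack([(u-c['cx'])/c['fx']*z,(v-c['cy'])/c['fy']*z,z],-1)-c['t'];return P@c['R']
for n,c in(("s",s),("w",w)):
    X=grid(c)-[452.0,-291.2,0];ty=X[...,0]*.549-X[...,1]*.836;tx=X[...,0]*.836+X[...,1]*.549
    for sg in(1,-1):
        m=(sg*ty>30)&(sg*ty<62)&(abs(tx)<20)&(X[...,2]>90)&(c['d']>0)
        z=X[...,2][m]; print(n,sg,m.sum(),np.percentile(z,[0,2,5,20]).round(1) if m.sum() else '')
```

```text
s 1 129 [160.8 161.2 162.7 169.2]
s -1 2651 [160.  173.8 189.5 283.8]
w 1 11130 [156.8 163.6 168.5 185.4]
w -1 11966 [157.9 163.9 169.  186.9]
```

Open tips are at z ≈ 158–160, so they will be at about 146 once shut. That gives roughly 22 mm of overlap on the knob, so I close.

>>> drive_tool --pt "0 0 0.4 0" --pt "0 0 0 0" --pt "0 0 0 0" --pt "0 0 0 0" --pt "0 0 0 0" --pt "0 0 0 0" --pt "0 0 0 0" --pt "0 0 0 0" --pt "0 0 0 0" --jaw 1 --force 25

```text
clock: 4.9
eef_pos: [452.7, -291.7, 122.9]
tcp_rot: [3.141, -0.0, 0.581]
contact_force: [-1.3, 0.0, 2.5]
opening: 0.176
```

Opening 0.176 corresponds to about 15 mm, so the knob is gripped. I swing along the 172 mm arc with rows of 0.1 rad: chord 17.2 mm along −y, 0.9 mm inward, turn +0.1.

>>> drive_tool --pt "0.04 -0.86 0 0.05" --pt "0.09 -1.72 0 0.1" --pt "0.09 -1.72 0 0.1" --pt "0.09 -1.72 0 0.1" --pt "0.04 -0.86 0 0.05" --pt "0 0 0 0"

```text
clock: 5.4
eef_pos: [427.0, -226.5, 122.9]
tcp_rot: [-3.141, 0.0, 0.179]
contact_force: [-3.1, -0.5, 4.6]
opening: 0.184
```

```bash
cat > st.py <<'E'
from rig import r,cams
from h import *
s=r.sense();o=np.array([596.4,-196.5]);v=np.array(s['eef_pos'])[:2]-o
print(s['clock'],np.round(s['eef_pos'],1),"R",np.hypot(*v).round(1),"ang",np.degrees(np.arctan2(v[1],v[0])).round(1),"yaw",np.degrees(s['tcp_rot'][2]).round(1),"q",np.round(s['qpos'],2),"F",np.round(s['contact_force'],1),"op",round(s['opening'],3))
E
python3 st.py
```

```text
5.4 [ 427.  -226.5  122.9] R 172.1 ang -169.9 yaw 10.3 q [-0.49  0.25  2.01  0.    0.88  0.9 ] F [-3.1 -0.5  4.6] op 0.184
```

>>> drive_tool --pt "0.04 -0.86 0 0.05" --pt "0.09 -1.72 0 0.1" --pt "0.09 -1.72 0 0.1" --pt "0.09 -1.72 0 0.1" --pt "0.09 -1.72 0 0.1" --pt "0.09 -1.72 0 0.1" --pt "0.09 -1.72 0 0.1" --pt "0.09 -1.72 0 0.1" --pt "0.04 -0.86 0 0.05" --pt "0 0 0 0"

```text
clock: 6.23
eef_pos: [457.3, -95.4, 122.8]
tcp_rot: [-3.141, 0.003, -0.62]
contact_force: [-5.9, 6.2, 11.8]
opening: 0.178
```

```bash
python3 st.py
```

```text
6.2333 [457.3 -95.4 122.8] R 172.0 ang 144.0 yaw -35.5 q [-0.21  0.23  2.04  0.    0.87  1.98] F [-5.9  6.2 11.8] op 0.178
```

>>> drive_tool --pt "0.04 -0.86 0 0.05" --pt "0.09 -1.72 0 0.1" --pt "0.09 -1.72 0 0.1" --pt "0.09 -1.72 0 0.1" --pt "0.09 -1.72 0 0.1" --pt "0.04 -0.86 0 0.05" --pt "0 0 0 0" --pt "0 0 0 0"

```text
clock: 6.9
eef_pos: [523.2, -40.7, 122.8]
tcp_rot: [-3.141, 0.003, -1.118]
contact_force: [-4.6, 10.9, 9.1]
opening: 0.177
```

```bash
python3 st.py
python3 - <<'E'
from rig import cams
import cv2,numpy as np
out=[]
for n,b in (("top",(240,130,400,250)),("scene",(220,140,380,260))):
    p,d=cams.grab_frame(n);np.savez(f"/tmp/{n}4.npz",p=p,d=d,**cams.camera_params(n))
    out.append(cv2.resize(p[b[1]:b[3],b[0]:b[2],::-1],(400,300),interpolation=2))
cv2.imwrite("pics/m4.png",np.hstack(out))
E
```

```text
6.9 [523.2 -40.7 122.8] R 172.2 ang 115.2 yaw -64.0 q [-0.08  0.31  1.93  0.    0.91  2.6 ] F [-4.6 10.9  9.1] op 0.177
```

View pics/m4.png

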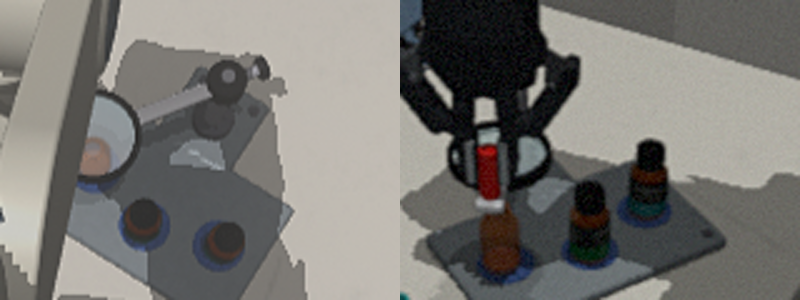

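The lens ring is now over the bare bottle, and the capped bottles stand untouched. I release, rise straight up and back away.

>>> drive_tool --pt "0 0 0 0" --pt "0 0 0 0" --pt "0 0 0 0" --pt "0 0 0 0" --pt "0 0 0 0" --pt "0 0 0 0" --pt "0 0 0 0" --pt "0 0 0 0" --jaw 0

```text
clock: 7.67
eef_pos: [522.9, -42.4, 122.7]
tcp_rot: [-3.142, -0.0, -1.119]
contact_force: [-0.6, 0.3, -1.1]
opening: 1.0
```

>>> drive_tool --pt "0 0 -1 0" --pt "0 0 -1.5 0" --pt "0 0 -2 0" --pt "0 0 -2.5 0" --pt "0 0 -2.5 0" --pt "0 0 -2 0" --pt "0 0 -1.5 0" --pt "0 0 0 0"

```text
clock: 8.33
eef_pos: [524.7, -42.5, 256.8]
tcp_rot: [-3.136, -0.003, -1.119]
contact_force: [0.6, -0.1, -0.3]
opening: 1.001
```

>>> drive_tool --pt "0 0 0 -0.1" --pt "0 0 0 -0.1" --pt "0 0 0 -0.1" --pt "0 0 0 -0.1" --pt "0 0 0 -0.1" --pt "0 0 0 -0.1" --pt "0 0 0 -0.1" --pt "0 0 0 -0.1" --pt "0 0 0 -0.1" --pt "0 0 0 -0.1"

```text
clock: 9.17
eef_pos: [522.4, -42.3, 252.1]
tcp_rot: [3.142, 0.001, -0.114]
contact_force: [1.0, -0.7, 0.6]
opening: 1.001
```

>>> drive_tool --pt "-1.7 3.1 0 0" --pt "-1.7 3.1 0 0" --pt "-1.7 3.1 0 0" --pt "-1.7 3.1 0 0" --pt "-1.7 3.1 0 0" --pt "-1.7 3.1 0 0" --pt "-1.7 3.1 0 0" --pt "-1.7 3.1 0 0" --pt "-1.7 3.1 0 0" --pt "-1.7 3.1 0 0" --pt "-1.7 3.1 0 0" --pt "-1.7 3.1 0 0"

```text
clock: 10.17
eef_pos: [274.5, -388.4, 252.3]
tcp_rot: [-3.141, 0.0, -0.119]
contact_force: [0.4, -0.6, 0.3]
opening: 1.0
```

```bash
python3 st.py
python3 - <<'E'
from rig import cams
import cv2,numpy as np
out=[]
for n,b in (("top",(240,140,400,260)),("scene",(220,140,380,260))):
    p,d=cams.grab_frame(n);np.savez(f"/tmp/{n}5.npz",p=p,d=d,**cams.camera_params(n))
    out.append(cv2.resize(p[b[1]:b[3],b[0]:b[2],::-1],(640,480) if n=="top" else (160,480),interpolation=2) if n=="top" else cv2.resize(p[200:260,240:260+20,::-1],(160,240)))
cv2.imwrite("pics/m5.png",out[0]);cv2.imwrite("pics/s5.png",p[:,:,::-1])
E
```

```text
10.1667 [ 274.5 -388.4  252.3] R 374.7 ang -149.2 yaw -6.8 q [-0.96  0.08  1.89  0.    1.17  0.73] F [ 0.4 -0.6  0.3] op 1.0
```

View pics/m5.png

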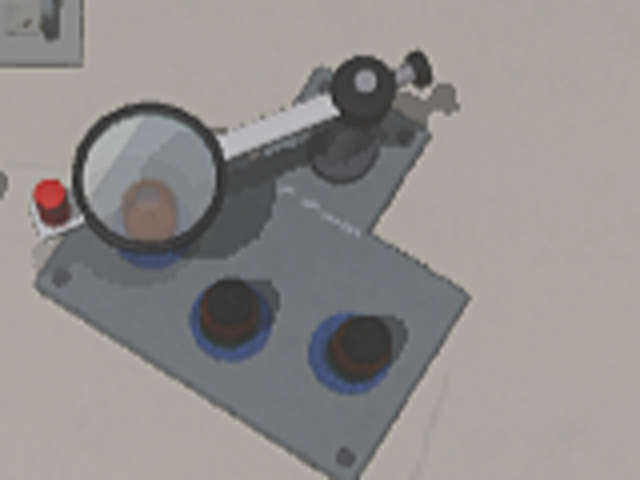

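View pics/s5.png

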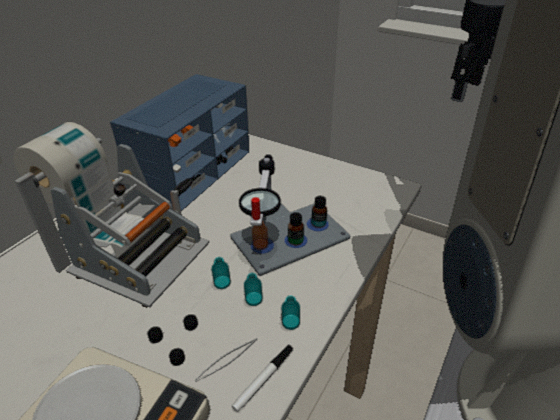

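The top crop puts the lens centre at (277.2,184.5), the knob top at (252.5,188.8) and the mouth seen through the lens at about (277.5,188–190). All three bottles stand as before. I compare the numbers.

Run:
```python
from h import *
c=load("top5");o=np.array([596.4,-196.5])
L=plane(c,277.2,184.5,124)[:2];k=plane(c,252.5,188.8,168)[:2]
a=np.degrees(np.arctan2(*(k-o)[::-1]));Lk=o+120*(k-o)/np.linalg.norm(k-o)
print("lens",L,"R",np.hypot(*(L-o)),"from knob",Lk,a,"knobR",np.hypot(*(k-o)))
for b in(np.array([544.4,-89.]),np.array([550.2,-87.7])):print("dist",np.hypot(*(L-b)),np.hypot(*(Lk-b)))
for n,bx in(("top",(240,140,400,250)),):
  A=load(n+"1");B=load(n+"5")
  for C in(A,B):
    h=cv2.cvtColor(C['p'],cv2.COLOR_RGB2HSV).astype(int);m=(h[...,0]>108)&(h[...,0]<130)&(h[...,1]>70)
    print([x[0].tolist() for x in blobs(C,m,bx)])
a,b=load("scene1"),load("scene5")
for bx in((284,208,306,250),(306,192,332,232)):print("capped-bottle diff scene",np.abs(a['p'][bx[1]:bx[3],bx[0]:bx[2]].astype(int)-b['p'][bx[1]:bx[3],bx[0]:bx[2]]).mean())
```

```text
lens [544.46240629 -88.2991094 ] R 120.02060809813973 from knob [543.91195294 -88.58797604] 115.93813319856221 knobR 171.85295411623966
dist 0.7036634028170737 0.6387125154570924
dist 5.7687878859457316 6.350435987666301
[[278.1, 200.7], [298.2, 223.2], [323.2, 229.0]]
[[277.1, 204.5], [298.2, 223.1], [323.2, 228.9]]
capped-bottle diff scene 5.78030303030303
capped-bottle diff scene 22.099679487179486
```

```bash
python3 -c "
from rig import job
print(job.sign_off())"
```

```text
the job is handed in; nothing more can be done
None
```

I gripped the red knob and swung the magnifier about 97° clockwise until the lens was over the uncapped bottle. I then released it, backed the arm well clear and handed the job in at about 10 s on the clock. No verdict was reported.

**Last checks**
- **Lens position:** measured from the top view after release, the lens centre is 0.7 mm from the bottle's blue spot. It is 6 mm from a rougher estimate of the bottle's mouth; the limit is 20 mm. Measured radii were 120.0 mm to the lens and 171.9 mm to the knob, which match the given sizes.
- **Bottles:** all three stand upright in the last pictures. The visible blue of the two capped bottles' spots is unchanged. That of the bare bottle's spot differs because the lens now covers part of it. A raw picture difference around the blue-label bottle was higher than around the green one (22 against 6). I put that down to the lens and its shadow having moved away, but did not check it separately.
- **Robot:** it is clear of everything, with wrist force near zero.

**What disagreed:** the first grasp closed on nothing. The cameras showed the fingertips about 36 to 40 mm higher than the stated tool geometry gives. I went by the cameras, lowered about 30 mm more, and the second grasp held.

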